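Press a twin pack of sweets together

TASK

Make up a twin pack in the little swing-arm press: take the pink and the green packet that lie one on each side of it, lay the pink one flat on the middle of the black bed, lengthwise inside the yellow corner marks, and lay the green one squarely on top of it, edge to edge. Swing the blue arm by its red pin over the pile right up to its stop, turn the black knob clockwise until the foot just touches the top packet, then add a quarter of a turn and leave it clamped. Do not tighten much beyond that, and leave the other goods on the worktop where they are.

Things in the scene. Friction and masses are not known exactly. Their poses are not given: they have to be found in the camera images.
- pink_packet: loose packet of sweets, pink (magenta) card, 52 x 82 x 18 mm, rigid; lies flat 0.2 to 0.45 m to the left or the right of the press (other packets by the baskets further left are not meant). Origin: centre of its underside; x along the 52 mm width, y along the 82 mm length, z up
- green_packet: loose packet of sweets, green card, 52 x 82 x 18 mm, rigid; lies flat 0.2 to 0.45 m to the left or the right of the press (other packets by the baskets further left are not meant). Origin: centre of its underside; x along the 52 mm width, y along the 82 mm length, z up
- press_bed (a point): centre of the top face of the press's black rubber bed, 24 mm above the worktop; the bed is 78 mm (x) by 108 mm (y), with four yellow corner marks round a packet's outline; the packets' length goes along y. x across the bed, y along it towards the post of the swing arm
- press: the press, fixed to the worktop; origin on the worktop below the bed's centre, axes as the bed's. Grey base plate 96 mm (x) by 190 mm (y, from -85 to +105 mm), 12 mm high; steel post 28 mm thick, 104 mm high, its axis 80 mm from the bed's centre at +y, carrying the blue swing arm
- press_arm (a joint): swing arm of the press (blue flat bar 22 mm wide, 107 to 125 mm above the worktop) on a vertical hinge on the post; rad. 0: against its stop, over the bed and pointing along the bed's -y, the foot over the bed's centre. Grows counter-clockwise from above; starts swung off at about 1.5 to 1.8, pointing to the bed's +x. Stays where it is left; a light friction, about 1 N at the pin
- press_arm_pin (a point): upright red handle pin near the free end of the swing arm: 16 mm thick, point at its mid height (157 mm above the worktop; red from 140 to 174 mm). It is 135 mm from the hinge axis, beyond the knob, and 55 mm from the knob's axis; z up, its -y points outwards along the arm
- press_knob (a joint): clamp knob on the swing arm, on a vertical axis 80 mm from the hinge; rad, grows as it is turned clockwise seen from above, stops at 0 and 6.0. Each radian lowers knob, screw and foot by 3.82 mm (24 mm a turn). Starts between 0 and 0.5. Stays where it is left; takes about 0.07 N m, up to 0.12 N m when clamping
- press_knob_grip (a point): middle of the knob's black wing: 56 mm long (along this point's x), 14 mm thick (y), 28 mm high (z), on the knob's axis; 162 mm above the worktop at knob value 0, sinking with it. White mark at the +x end of the wing. 20 mm free height below the wing's lower edge down to the arm at knob value 0
- press_foot (a joint): how far the sprung foot under the screw (round rubber disc, 40 mm across) is pushed up on its spring, m; 0 while it touches nothing, then 3.82 mm per radian of knob, thus 6.0 mm a quarter turn after touching. Spring 1.2 N per mm, stop at 14 mm
- press_foot_face (a point): centre of the underside of the foot; 65 mm above the worktop at knob value 0 when it touches nothing, the top of the pile of two packets being 60 mm above the worktop
- gift_box: bystander: white card gift box with three little jars, 58 x 172 x 72 mm, behind the press; origin at centre of underside
- mug: bystander: white mug with a blue leaf, 85 x 118 x 94 mm, at the back right; origin at centre of underside
- oval_tin: bystander: white oval tin with a yellow lid, 78 x 64 x 20 mm, at the back left; origin at centre of underside
- round_tin: bystander: small white round tin, 45 mm across, 19 mm high, behind to the right of the press; origin at centre of underside
- tongs: bystander: steel tongs, 158 x 34 x 17 mm, lying at the right; origin at centre of underside
There are look-alikes about, which are no part of the job. What is shaped like the green_packet but purple is not meant.

How it is judged:
By the outcome, as a careful person would: the job done as asked, in the order asked, and still so for the second after the job is handed in, with the robot touching nothing.
It also fails if it takes over 72 s, if anything falls off the work surface, if the arm or the gripper's body presses on something with over 40 N, if the wrist force passes 120 N, or if a joint passes its speed limit or range.

ROBOT

A 7-joint arm with a two-finger parallel gripper is mounted at the origin on a cart in front of the work surface, level with it; the furniture and walls round the work are solid. World frame = base frame: x ahead of the robot, y to its left, z up, the work surface at z = 0. Lengths are in m, angles in rad, forces in N, time in s.
With the tool pointing down it reaches from about 0.425 to 0.925 m from the base axis. Payload 6.8 kg.
Tool frame: the origin (TCP) lies between the finger pads; the fingertips stand 8 mm ahead of it and the grasp point (between the pads) lies 11 mm behind it; z points along the fingers, y is the line along which they close (so a half turn about z gives the same grasp; the last joint's range is limited). The gripper opens to 88 mm and grips with 3 to 60 N. Pads are 20 mm wide; open, the fingers measure 115 mm over their backs; the gripper's body (75 mm by 178 mm) begins 61 mm behind the grasp point.
Start: joints at [-1.418, 0.477, 0.022, 1.555, -0.011, 1.109, -0.083], TCP at [0.174, 0.652, 0.231] pointing down, gripper open.
Joint ranges: [-2.96, 2.96], [-0.34, 2.1], [-1.41, 1.46], [0.24, 2.44], [-1.37, 4.51], [0.17, 1.92], [-2.96, 2.96]. Speed limits (rad/s): [2.39, 2.39, 3.14, 3.14, 3.14, 3.14, 3.14].

INTERFACE

Orientations are given as a unit quaternion [w, x, y, z].
In Python, from cell import arm gives the robot as it stands.
- The arm moves only by the tool jog_arm, never from a script. Its argument "series" is a list that holds one entry, the list of rows, each a list of 7 numbers: the turn, a rotation vector about the world's x, y, z in units of 6 degrees (1.0 is 6 degrees), then the shift along the world's x, y, z in mm, then the closure, from 0 (fully open) to 1 (shut). In form: [[[wx, wy, wz, dx, dy, dz, claw], ...]]. A call has 1 to 20 rows; each row is the pose to reach, as a shift and turn from the pose commanded when the call began; what a row does not reach only later rows make up. A row lasts 1/10 s, in which the tool goes at most 50 mm and 8.59 degrees, less where a joint would pass 70% of its speed; a pose out of reach is approached as far as the arm can. A call with a gripper value outside its range is refused whole. The fingers move at their own pace and stop on an object; "grip_force" is the grip in N (left out, the last holds). Time passes only in rows, so rows that repeat a pose let the fingers close. It gives the time, the measured TCP pose, the force, the opening and the grip force at its end, in the units of the state.
- arm.read_state(): the state, without advancing time (a new reading comes with each control period).
- arm.get_image(name): name is "scene" or "top"; returns a dict with "pixels" (400x640x3 uint8, blue, green, red), "mtx" (3x3 intrinsics, pixels), "k1" (the pictures are not rectified: a ray, as slopes to the right and down, at radius r is drawn at 1 + k1 r^2 times it, then the intrinsics apply), "view" (4x4, takes a point from world to camera coordinates). Camera axes: x right, y down, z forward; pixel columns grow to the right and rows downward; lengths in m; the calibration is good to about 2 mm. A picture is of the moment at which its call begins. There is no depth.
- arm.finish_job(): hands the job in; it is judged then, once.
The state is a dict: "time": time; "qpos": joint angles; "qd": joint speeds; "effort": joint torques, N m; "eef_pos": TCP position; "ee_rot": TCP orientation; "wrist_force": force on the tool from outside, world axes, zero at the start; "wrist_torque": the same for the moment, N m; "finger_gap": opening from 0.0 (shut) to 1.0 (fully open); "gripper_force": force on a finger pad.
Only numpy, scipy, OpenCV 4.12 (cv2) and the standard library are available. Lean on these libraries where they do the work, as an engineer would, in place of code of your own. Each camera call takes 0.05 s, during which the arm holds its last target. There are 200 camera calls.

## Working session

There is one attempt and no reset: what is moved stays moved. The work goes in short steps, Python scripts to look and compute and a tool call to move; the robot and the scene stay as the last step left them, time stands still between calls to the robot, and variables do not carry over. Pictures are saved under pics/ and viewed, at most 10 in all, crops included, and the job is handed in when it is done.

Besides the shell and the picture viewer there is one more tool, called as name([rows], argument=value, ...), one row to a line, values as JSON. jog_arm: Moves the arm, as the interface text tells. Its arguments: {"type":"object","properties":{"series":{"type":"array","items":{"type":"array","items":{"type":"array","items":{"type":"number"}}}},"grip_force":{"type":"number"}},"required":["series"]}

```bash
ls; mkdir -p pics
cat > h.py <<'E'
import numpy as np, cv2
from cell import arm
def grab(n,save=None):
    d=arm.get_image(n)
    d={k:(np.array(v) if k!='k1' else float(v)) for k,v in d.items() if k in('pixels','mtx','k1','view')}
    if save: cv2.imwrite(f'pics/{save}.png',d['pixels'])
    np.savez(f'/tmp/{n}.npz',**d)
    return d
def ray(d,uv):
    uv=np.atleast_2d(np.array(uv,float)); K=d['mtx']
    p=np.c_[(uv[:,0]-K[0,2])/K[0,0],(uv[:,1]-K[1,2])/K[1,1]]; s=p.copy()
    for _ in range(20): s=p/(1+d['k1']*(s**2).sum(1,keepdims=True))
    R=d['view'][:3,:3];t=d['view'][:3,3]
    return -R.T@t, np.c_[s,np.ones(len(s))]@R
def plane(d,uv,z):
    o,r=ray(d,uv); return o+r*((z-o[2])/r[:,2:3])
def proj(d,P):
    c=np.atleast_2d(P)@d['view'][:3,:3].T+d['view'][:3,3]; s=c[:,:2]/c[:,2:]
    s=s*(1+d['k1']*(s**2).sum(1,keepdims=True)); K=d['mtx']
    return np.c_[s[:,0]*K[0,0]+K[0,2],s[:,1]*K[1,1]+K[1,2]]
def blobs(d,lo,hi,amin=30):
    hsv=cv2.cvtColor(d['pixels'],cv2.COLOR_BGR2HSV); m=cv2.inRange(hsv,np.array(lo),np.array(hi))
    cs,_=cv2.findContours(m,cv2.RETR_EXTERNAL,cv2.CHAIN_APPROX_NONE)
    return sorted([c[:,0,:] for c in cs if cv2.contourArea(c)>amin],key=lambda c:-cv2.contourArea(c.astype(np.int32)))
E
python3 - <<'E'
from h import *
for n in('scene','top'):
    d=grab(n,n+'0'); print(n,d['mtx'].tolist(),d['k1'],(-d['view'][:3,:3].T@d['view'][:3,3]).round(3))
print(arm.read_state())
E
```

```text
pics
scene [[371.0961766717304, 0.0, 320.7473365674133], [0.0, 371.0961766717304, 201.90466916418285], [0.0, 0.0, 1.0]] -0.04036891866823763 [-0.372 -0.642  0.857]
top [[500.7833359592869, 0.0, 323.2822341044349], [0.0, 500.7833359592869, 197.7401904067014], [0.0, 0.0, 1.0]] -0.07127906091572205 [ 0.189 -0.03   1.93 ]
{'time': 0.1, 'qpos': array([-1.4180985 ,  0.47771087,  0.0223487 ,  1.55629814, -0.01152018,
        1.10932306, -0.0830956 ]), 'qd': array([ 9.48266360e-04, -8.70415973e-04,  2.01995791e-04, -1.78197047e-03,
        1.49875279e-04, -1.40683215e-03,  3.63539383e-05]), 'effort': array([ 3.69288275e-03, -5.84091711e+01,  1.53968945e+00, -2.73312879e+01,
       -5.42271906e-02,  1.31704661e-02,  4.87077250e-05]), 'eef_pos': array([0.17392375, 0.65167563, 0.22980645]), 'ee_rot': array([-5.44352068e-05,  1.30024375e-01,  9.91510470e-01, -8.03873068e-04]), 'wrist_force': array([ 0.11641318, -0.12061375, -0.17495931]), 'wrist_torque': array([ 0.01994078, -0.01211321,  0.0008262 ]), 'gripper_force': 0.0, 'finger_gap': 0.9984403294875609}
```

View pics/scene0.png

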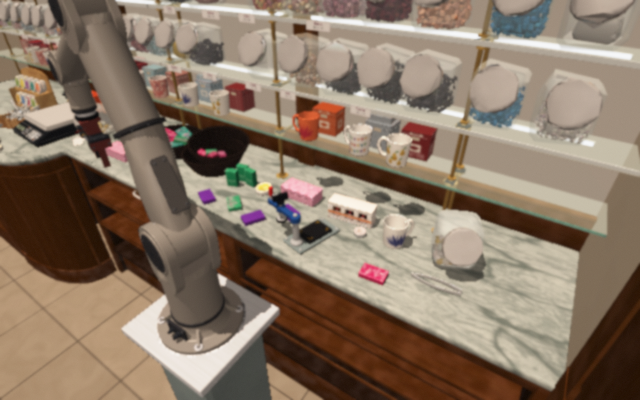

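View pics/top0.png

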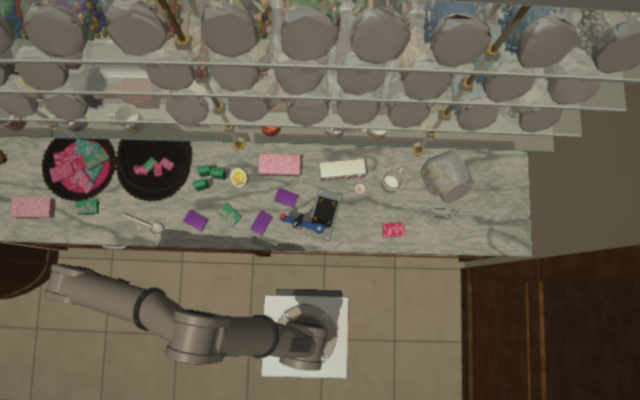

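Scene view: the press is at about (310,232), with the blue arm at (285,208). The pink packet is at (374,272) in scene and (393,230) in top. The green candidates in top are (230,213), a loose packet, plus (200,175) and (87,206), which are by the baskets. The purple look-alikes are at (286,198), (262,222) and (195,219). The green one at (230,213) fits, being flat and nearest the press. I'll confirm it in one enlarged crop.

Run:
```python
from h import *
L=lambda n:dict(np.load(f'/tmp/{n}.npz'))
t,s=L('top'),L('scene')
a=cv2.resize(t['pixels'][170:250,210:410],None,fx=4,fy=4,interpolation=cv2.INTER_CUBIC)
b=cv2.resize(s['pixels'][175:285,220:420],None,fx=4,fy=4,interpolation=cv2.INTER_CUBIC)[:, :800]
cv2.imwrite('pics/c1.png',a); 
cv2.imwrite('pics/c2.png',b)
for nm,lo,hi in(('pink',(160,120,80),(179,255,255)),('green',(60,80,50),(88,255,255)),('blue',(100,120,40),(122,255,255)),('black',(0,0,0),(179,255,45)),('red',(0,150,60),(8,255,255)),('yellow',(22,120,100),(35,255,255))):
  for n,d in(('top',t),('scene',s)):
    for c in blobs(d,lo,hi,4):
      m=c.mean(0)
      p=plane(d,m,0.018)[0]
      if 0.3<p[0]<0.95 and abs(p[1])<0.6:
        r=cv2.minAreaRect(c.astype(np.float32)); print(nm,n,np.round(r[0],1),np.round(r[1],1),round(r[2],1),p.round(3))
```

```text
pink top [392. 229.] [12. 18.] 90.0 [ 0.417 -0.319  0.018]
pink top [159.  169.5] [11. 10.] 90.0 [0.616 0.594 0.018]
pink top [396. 232.] [ 6. 12.] 90.0 [ 0.396 -0.34   0.018]
pink scene [373.2 273.4] [27.  14.7] 20.0 [ 0.402 -0.331  0.018]
green top [210.3 171.3] [27.6  9.9] 8.1 [0.615 0.386 0.018]
green top [199.7 184.2] [ 9.3 13.3] 74.1 [0.563 0.425 0.018]
green top [230.5 212. ] [20.5  6.4] 45.0 [0.458 0.297 0.018]
green scene [240.5 174. ] [22. 31.] 90.0 [0.615 0.429 0.018]
green scene [236.4 204. ] [ 9.8 16. ] 22.6 [0.443 0.29  0.018]
blue top [311.  224.7] [24.3  9.2] 19.3 [ 0.414 -0.014  0.018]
blue top [289.2 219.1] [9.7 4.4] 14.0 [0.436 0.071 0.018]
blue scene [283.3 210.7] [35.8  9.2] 33.7 [0.511 0.101 0.018]
black top [323.8 211.8] [18.5 26.3] 16.7 [ 0.46  -0.058  0.018]
black top [299.2 219.2] [4.9 9.9] 45.0 [0.437 0.034 0.018]
black top [261.6 252.9] [15.3  3.5] 11.3 [0.303 0.171 0.018]
black scene [314.  231.1] [15.3 28.5] 59.0 [ 0.471 -0.066  0.018]
black scene [279.6 196.9] [10.8 12.5] 33.7 [0.57  0.171 0.018]
red top [270.6 131.9] [ 4.6 15.1] 85.6 [0.781 0.159 0.018]
red top [282.5 215.5] [2.8 2.8] 45.0 [0.449 0.098 0.018]
red top [267. 128.] [2. 8.] 90.0 [0.801 0.174 0.018]
red scene [270.  190.5] [7. 2.] 90.0 [0.59  0.238 0.018]
yellow top [238. 177.] [12. 10.] 90.0 [0.595 0.277 0.018]
yellow scene [263.4 186.7] [4.7 9.2] 71.6 [0.598 0.282 0.018]
```

View pics/c1.png

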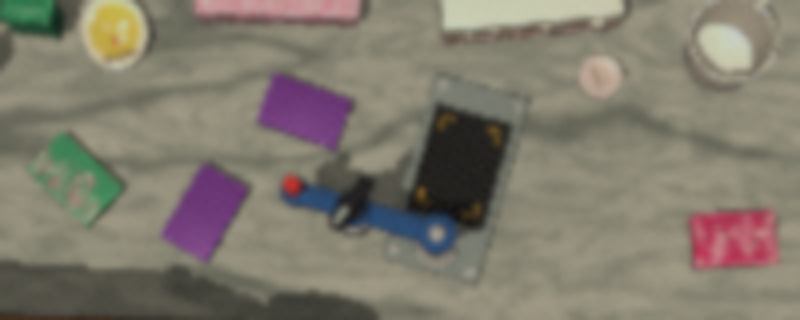

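View pics/c2.png

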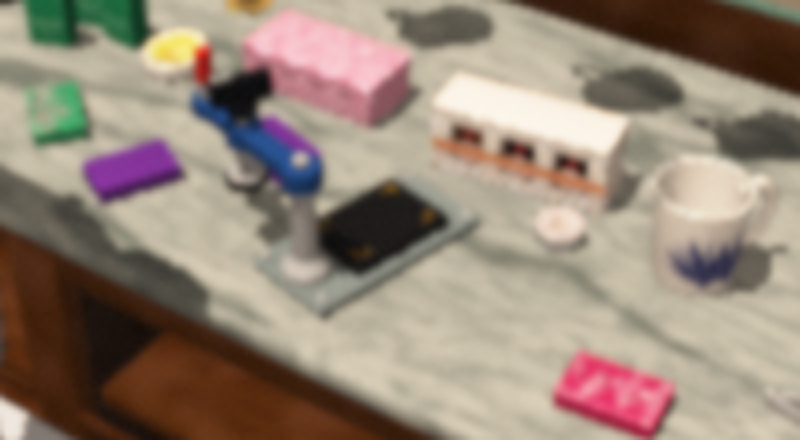

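Crop c1 confirms it. The only flat loose green packet near the press is at c1 (77,178), top (229,214). Purple ones sit at c1 (305,110) and (206,212). Pink is at c1 (733,239), and no other loose pink packet lies near the press. All four yellow marks are visible, at c1 (447,122), (494,132), (420,195) and (470,211).

Next I'll measure accurately.

```bash
cat >> h.py <<'E'
F=6
def up(d,box):
    x0,y0,x1,y1=box
    return cv2.cvtColor(cv2.resize(d['pixels'][y0:y1,x0:x1],None,fx=F,fy=F,interpolation=cv2.INTER_CUBIC),cv2.COLOR_BGR2HSV)
def reg(d,box,lo,hi,amin=40,close=0):
    m=cv2.inRange(up(d,box),np.array(lo),np.array(hi))
    if close: m=cv2.morphologyEx(m,cv2.MORPH_CLOSE,np.ones((close,close)))
    cs,_=cv2.findContours(m,cv2.RETR_EXTERNAL,cv2.CHAIN_APPROX_NONE); out=[]
    for c in sorted(cs,key=cv2.contourArea,reverse=True):
        if cv2.contourArea(c)<amin: continue
        M=cv2.moments(cv2.convexHull(c)); f=lambda p:(np.array(p,float)+.5)/F-.5+np.array(box[:2])
        out.append((f([M['m10']/M['m00'],M['m01']/M['m00']]),f(cv2.convexHull(c)[:,0,:]),cv2.contourArea(c)/F/F))
    return out
def rect(P): 
    r=cv2.minAreaRect((P[:,:2]*1000).astype(np.float32)); (w,h),a=r[1],r[2]
    if w>h: a+=90; w,h=h,w
    return np.round(r[0],1),round(w,1),round(h,1),round((a)%180,1)  # a: direction of short side
def tri(rays):
    A=np.zeros((3,3));b=np.zeros(3)
    for o,r in rays:
        r=r[0]/np.linalg.norm(r[0]);Q=np.eye(3)-np.outer(r,r);A+=Q;b+=Q@o
    return np.linalg.solve(A,b)
L=lambda n:dict(np.load(f'/tmp/{n}.npz'))
E
python3 - <<'E'
from h import *
t,s=L('top'),L('scene')
for nm,lo,hi,bt,bs in(('pink',(155,90,60),(179,255,255),(375,215,412,245),(350,255,400,292)),('green',(45,70,30),(90,255,255),(212,198,247,232),(222,192,247,215))):
  for d,b in((t,bt),(s,bs)):
    r=reg(d,b,lo,hi,close=19)[0]; print(nm,r[0].round(2),round(r[2],1),plane(d,r[0],.009)[0].round(4),rect(plane(d,r[1],.009)))
for n,d,b in(('top',t,(308,190,345,230)),('scene',s,(300,212,335,245))):
  for r in reg(d,b,(8,90,50),(30,255,255),amin=30): print('mark',n,r[0].round(2),round(r[2],1),plane(d,r[0],.024)[0].round(4))
  for r in reg(d,b,(0,0,0),(179,255,48),amin=2000): print('bed',n,r[0].round(2),round(r[2],1),rect(plane(d,r[1],.024)))
R=[]
for n,d,b in(('top',t,(275,208,292,225)),('scene',s,(264,182,278,198))):
  r=reg(d,b,(0,150,60),(10,255,255))[0]; print('pin',n,r[0].round(2),round(r[2],1),plane(d,r[0],.157 if n=='scene' else .17)[0].round(4)); R.append(ray(d,r[0]))
print('pin tri',tri(R).round(4))
E
```

```text
pink [392.86 229.27] 272.2 [ 0.4093 -0.3297  0.009 ] (array([ 409.5, -330. ]), 53.3, 82.6, 4.5)
pink [373.11 273.37] 402.4 [ 0.4115 -0.3273  0.009 ] (array([ 412.4, -326.3]), 67.5, 87.1, 5.5)
green [230.83 212.37] 115.8 [0.4574 0.2989 0.009 ] (array([458.7, 300.1]), 29.8, 83.4, 137.2)
green [235.35 203.48] 98.8 [0.452  0.3033 0.009 ] (array([457.4, 310.6]), 48.3, 103.0, 133.3)
mark top [333.27 203.21] 17.0 [ 0.5023 -0.0962  0.024 ]
mark top [320.93 199.77] 16.9 [ 0.5144 -0.0483  0.024 ]
mark top [314.86 218.02] 11.2 [ 0.4428 -0.0269  0.024 ]
mark top [328.15 222.27] 11.2 [ 0.4278 -0.0783  0.024 ]
bed top [323.8  212.48] 394.1 (array([468.7, -61. ]), 73.9, 104.7, 75.1)
mark scene [326.43 228.53] 12.3 [ 0.5035 -0.0941  0.024 ]
mark scene [316.99 221.99] 12.0 [ 0.5164 -0.045   0.024 ]
mark scene [310.96 237.63] 6.2 [ 0.4318 -0.0765  0.024 ]
mark scene [332.53 212.28] 5.6 [ 0.5986 -0.0607  0.024 ]
mark scene [300.49 230.67] 2.5 [ 0.4426 -0.0241  0.024 ]
bed scene [313.7  231.89] 350.0 (array([463.4, -64.3]), 75.6, 107.7, 76.1)
pin top [282.64 215.59] 8.5 [0.4287 0.0872 0.17  ]
pin scene [270.19 190.56] 24.1 [0.4317 0.0927 0.157 ]
pin tri [0.4292 0.0887 0.16  ]
```

Run:
```python
from h import *
t,s=L('top'),L('scene')
for d,b in((t,(213,199,245,230)),(s,(222,192,247,213))):
  for sm in(40,55,70):
    h=up(d,b); m=cv2.inRange(h,np.array((35,sm,30)),np.array((95,255,255)))
    cs,_=cv2.findContours(m,cv2.RETR_EXTERNAL,cv2.CHAIN_APPROX_NONE)
    pts=np.concatenate([c for c in cs if cv2.contourArea(c)>60]); hl=cv2.convexHull(pts); M=cv2.moments(hl)
    f=lambda p:(np.array(p,float)+.5)/F-.5+np.array(b[:2])
    c=f([M['m10']/M['m00'],M['m01']/M['m00']]); print(sm,c.round(2),round(M['m00']/36,1),plane(d,c,.009)[0].round(4),rect(plane(d,f(hl[:,0]),.009)))
```

```text
40 [228.34 214.21] 348.5 [0.4499 0.3082 0.009 ] (array([450.4, 308.6]), 59.7, 92.3, 139.7)
55 [228.5 213.8] 280.4 [0.4515 0.3076 0.009 ] (array([450.7, 307.5]), 53.2, 85.6, 140.2)
70 [230.83 212.37] 150.5 [0.4574 0.2989 0.009 ] (array([458.7, 300.1]), 29.8, 83.4, 137.2)
40 [233.69 202.7 ] 246.8 [0.4523 0.3127 0.009 ] (array([453.9, 314.1]), 60.6, 119.7, 140.3)
55 [234.03 202.9 ] 194.4 [0.4521 0.3106 0.009 ] (array([454.4, 312.8]), 54.1, 107.8, 139.5)
70 [235.35 203.48] 131.9 [0.452  0.3033 0.009 ] (array([457.4, 310.6]), 48.3, 103.0, 133.3)
```

jog_arm([
  [[0, 0, -11.7, 276, -342, 0, 0.1], [0, 0, -11.7, 276, -342, 0, 0.1], [0, 0, -11.7, 276, -342, 0, 0.1], [0, 0, -11.7, 276, -342, 0, 0.1], [0, 0, -11.7, 276, -342, 0, 0.1], [0, 0, -11.7, 276, -342, 0, 0.1], [0, 0, -11.7, 276, -342, 0, 0.1], [0, 0, -11.7, 276, -342, 0, 0.1], [0, 0, -11.7, 276, -342, 0, 0.1], [0, 0, -11.7, 346, -652, 0, 0.1], [0, 0, -11.7, 346, -652, 0, 0.1], [0, 0, -11.7, 346, -652, 0, 0.1], [0, 0, -11.7, 346, -652, 0, 0.1], [0, 0, -11.7, 346, -652, 0, 0.1], [0, 0, -11.7, 346, -652, 0, 0.1], [0, 0, -11.7, 346, -652, 0, 0.1], [0, 0, -11.7, 236, -980, 0, 0.1], [0, 0, -11.7, 236, -980, 0, 0.1], [0, 0, -11.7, 236, -980, 0, 0.1], [0, 0, -11.7, 236, -980, 0, 0.1]],
])

```text
time: 2.1
eef_pos: [0.4554, -0.191, 0.2306]
ee_rot: [-0.0, 0.676, 0.737, 0.0]
wrist_force: [1.1, -0.4, 1.2]
finger_gap: 0.906
gripper_force: 0.0
```

jog_arm([
  [[0, 0, 0, -46, -138, 0, 0.1], [0, 0, 0, -46, -138, 0, 0.1], [0, 0, 0, -46, -138, 0, 0.1], [0, 0, 0, -46, -138, -170, 0.1], [0, 0, 0, -46, -138, -170, 0.1], [0, 0, 0, -46, -138, -170, 0.1], [0, 0, 0, -46, -138, -170, 0.1], [0, 0, 0, -46, -138, -170, 0.1]],
])

```text
time: 2.9
eef_pos: [0.4082, -0.326, 0.0577]
ee_rot: [-0.003, 0.677, 0.736, -0.001]
wrist_force: [-1.1, -0.6, 0.1]
finger_gap: 0.902
gripper_force: 0.0
```

Run:
```python
from h import *
s=arm.read_state(); print(s['eef_pos'].round(4),s['ee_rot'].round(4))
d=grab('scene');t=grab('top')
P=s['eef_pos'];print(proj(d,P),proj(t,P))
a=cv2.resize(d['pixels'][225:305,330:430],None,fx=4,fy=4,interpolation=cv2.INTER_CUBIC)
b=cv2.resize(t['pixels'][190:270,340:440],None,fx=4,fy=4,interpolation=cv2.INTER_CUBIC)
cv2.imwrite('pics/g1.png',np.hstack([a,b]))
```

```text
[ 0.4082 -0.326   0.0577] [-0.0032  0.6766  0.7363 -0.0009]
[[373.61036117 262.55502124]] [[393.89751434 228.1202562 ]]
```

View pics/g1.png

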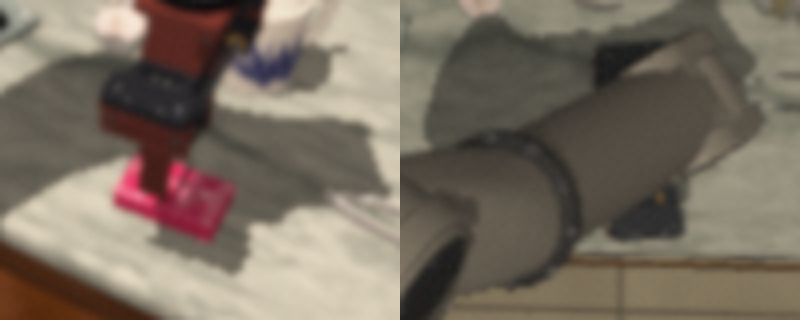

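The gripper is straight above the pink packet, with a finger at crop (155,185) and the packet at (175,200). I'll go down and grip.

jog_arm([
  [[0, 0, 0, 1.5, -2, -25, 0.1], [0, 0, 0, 1.5, -2, -46, 0.1], [0, 0, 0, 1.5, -2, -46, 0.1], [0, 0, 0, 1.5, -2, -46, 0.1]],
])

```text
time: 3.4
eef_pos: [0.4128, -0.3301, 0.0162]
ee_rot: [0.001, 0.677, 0.736, 0.0]
wrist_force: [-0.7, -0.2, 0.5]
finger_gap: 0.904
gripper_force: 0.0
```

jog_arm([
  [[0, 0, 0, -2, 1.5, -5, 0.1], [0, 0, 0, -2, 1.5, -5, 0.1], [0, 0, 0, -2, 1.5, -5, 0.5], [0, 0, 0, -2, 1.5, -5, 0.5], [0, 0, 0, -2, 1.5, -5, 0.5], [0, 0, 0, -2, 1.5, -5, 0.5], [0, 0, 0, -2, 1.5, -5, 0.5], [0, 0, 0, -2, 1.5, -5, 0.5]],
], grip_force=20)

```text
time: 4.2
eef_pos: [0.41, -0.328, 0.0098]
ee_rot: [0.0, 0.677, 0.736, 0.0]
wrist_force: [-0.2, -0.4, 1.6]
finger_gap: 0.589
gripper_force: 20.0
```

jog_arm([
  [[0, 0, 0, 0, 0, 50, 0.5], [0, 0, 0, 0, 0, 100, 0.5], [0, 0, 1.3, 0, 0, 150, 0.5], [0, 0, 2.6, 5, 30, 170, 0.5], [0, 0, 3.9, 15, 70, 170, 0.5], [0, 0, 5.2, 25, 110, 170, 0.5], [0, 0, 6.5, 35, 150, 170, 0.5], [0, 0, 7.8, 45, 190, 170, 0.5], [0, 0, 9.1, 55, 230, 170, 0.5], [0, 0, 10.4, 60, 255, 170, 0.5], [0, 0, 11.75, 60.5, 268, 170, 0.5], [0, 0, 11.75, 60.5, 268, 170, 0.5], [0, 0, 11.75, 60.5, 268, 130, 0.5], [0, 0, 11.75, 60.5, 268, 90, 0.5], [0, 0, 11.75, 60.5, 268, 60, 0.5], [0, 0, 11.75, 60.5, 268, 60, 0.5], [0, 0, 11.75, 60.5, 268, 60, 0.5]],
])

```text
time: 5.9
eef_pos: [0.4702, -0.0611, 0.07]
ee_rot: [-0.0, 0.129, 0.992, -0.0]
wrist_force: [0.5, -0.3, -0.3]
finger_gap: 0.59
gripper_force: 20.0
```

Run:
```python
from h import *
s=arm.read_state(); print(s['eef_pos'].round(4),s['ee_rot'].round(4),s['qpos'].round(2))
d=grab('scene'); t=grab('top')
a=cv2.resize(d['pixels'][165:265,250:350],None,fx=4,fy=4,interpolation=cv2.INTER_CUBIC)
b=cv2.resize(t['pixels'][160:260,270:370],None,fx=4,fy=4,interpolation=cv2.INTER_CUBIC)
cv2.imwrite('pics/g2.png',np.hstack([a,b]))
```

```text
[ 0.4702 -0.0611  0.07  ] [-4.000e-04  1.293e-01  9.916e-01 -4.000e-04] [-0.27  0.4   0.32  2.17 -0.22  0.59  1.52]
```

View pics/g2.png

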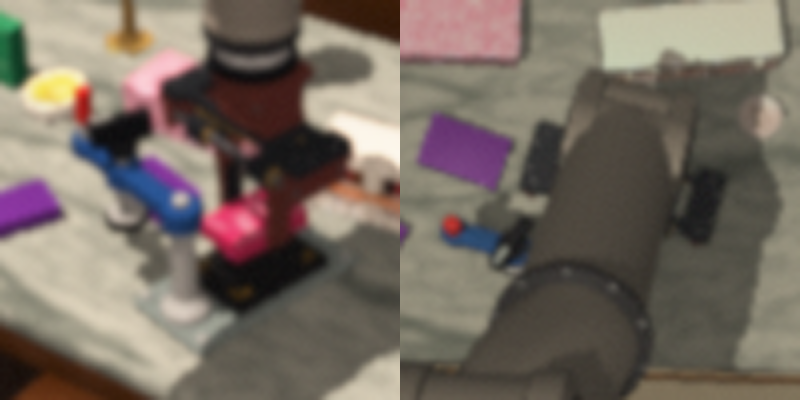

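Packet held over the bed: pink at (255,230), bed at (265,270) in the left half, and the swing arm is clear of the gripper. I'll lower and release.

jog_arm([
  [[0, 0, 0, 0, 0.5, -25, 0.5], [0, 0, 0, 0, 0.5, -35.5, 0.5], [0, 0, 0, 0, 0.5, -35.5, 0.5], [0, 0, 0, 0, 0.5, -35.5, 0.5], [0, 0, 0, 0, 0.5, -35.5, 0.3], [0, 0, 0, 0, 0.5, -35.5, 0.1], [0, 0, 0, 0, 0.5, -35.5, 0.1], [0, 0, 0, 0, 0.5, -35.5, 0.1], [0, 0, 0, 0, 0.5, 0, 0.1], [0, 0, 0, 0, 0.5, 45, 0.1], [0, 0, 0, 0, 0.5, 95, 0.1], [0, 0, 0, 0, 0.5, 145, 0.1], [0, 0, 0, 0, 40, 160, 0.1], [0, 0, 0, 0, 80, 160, 0.1], [0, 0, 0, 0, 125, 160, 0.1], [0, 0, 0, 0, 170, 160, 0.1], [0, 0, 0, 0, 215, 160, 0.1], [0, 0, 0, 0, 260, 160, 0.1], [0, 0, 0, 0, 260, 160, 0.1]],
])

```text
time: 7.9
eef_pos: [0.4693, 0.207, 0.2296]
ee_rot: [-0.0, 0.123, 0.992, 0.001]
wrist_force: [0.1, -0.1, 0.1]
finger_gap: 0.897
gripper_force: 0.0
```

Run:
```python
from h import *
s=arm.read_state(); print(s['eef_pos'].round(4),s['ee_rot'].round(4),s['qpos'].round(2))
d=grab('scene'); t=grab('top')
a=cv2.resize(d['pixels'][165:265,250:350],None,fx=4,fy=4,interpolation=cv2.INTER_CUBIC)
b=cv2.resize(t['pixels'][160:260,270:370],None,fx=4,fy=4,interpolation=cv2.INTER_CUBIC)
cv2.imwrite('pics/g3.png',np.hstack([a,b]))
for n,D,bx in(('t',t,(305,190,345,230)),('s',d,(295,205,340,245))):
  r=reg(D,bx,(155,90,60),(179,255,255),close=19)[0]; print(n,r[0],plane(D,r[0],.033)[0].round(4),rect(plane(D,r[1],.033)))
  for r in reg(D,bx,(8,90,50),(30,255,255),amin=30): print('mark',n,r[0].round(2),round(r[2],1),plane(D,r[0],.024)[0].round(4))
```

```text
[0.4693 0.207  0.2296] [-2.000e-04  1.228e-01  9.924e-01  1.200e-03] [-0.73  0.21  0.22  1.95 -0.06  0.98  0.85]
t [324.2960183  210.92641422] [ 0.4699 -0.0623  0.033 ] (array([470.7, -62.8]), 58.5, 90.1, 75.1)
mark t [333.91 203.39] 5.4 [ 0.5017 -0.0987  0.024 ]
mark t [314.56 219.08] 3.9 [ 0.4386 -0.0259  0.024 ]
mark t [327.91 223.05] 2.6 [ 0.4248 -0.0775  0.024 ]
mark t [322.21 198.2 ] 0.9 [ 0.5207 -0.0531  0.024 ]
s [312.8356397  228.13097336] [ 0.4693 -0.0588  0.033 ] (array([471. , -58.1]), 73.0, 100.1, 75.9)
mark s [334.73 210.5 ] 50.5 [ 0.6129 -0.0617  0.024 ]
mark s [326.9  229.16] 5.5 [ 0.5014 -0.0974  0.024 ]
```

View pics/g3.png

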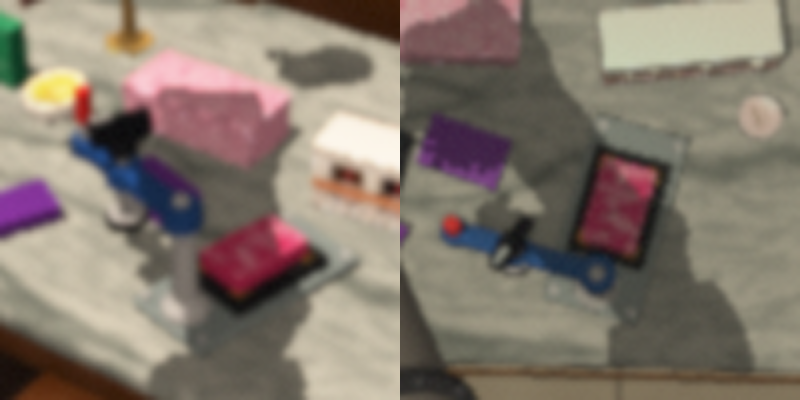

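Pink lies centred between the marks (top half, (622,205)), yaw about 75°. Next is the green one.

jog_arm([
  [[0, 0, 1.4, -5, 30, 0, 0.15], [0, 0, 2.8, -10, 60, 0, 0.15], [0, 0, 4.2, -15, 90, 0, 0.15], [0, 0, 5.6, -19, 109.5, 0, 0.15], [0, 0, 7.0, -19, 109.5, 0, 0.15], [0, 0, 8.4, -19, 109.5, -40, 0.15], [0, 0, 9.8, -19, 109.5, -80, 0.15], [0, 0, 10.8, -19, 109.5, -120, 0.15], [0, 0, 10.8, -19, 109.5, -160, 0.15], [0, 0, 10.8, -19, 109.5, -180, 0.15], [0, 0, 10.8, -19, 109.5, -180, 0.15], [0, 0, 10.8, -19, 109.5, -180, 0.15]],
])

```text
time: 9.2
eef_pos: [0.4522, 0.3083, 0.0502]
ee_rot: [-0.0, -0.423, 0.906, -0.0]
wrist_force: [-0.7, 0.1, 0.3]
finger_gap: 0.851
gripper_force: 0.0
```

jog_arm([
  [[0, 0, 0, -1, 0.5, -25, 0.15], [0, 0, 0, -1, 0.5, -40, 0.15], [0, 0, 0, -1, 0.5, -40, 0.15], [0, 0, 0, -1, 0.5, -40, 0.15], [0, 0, 0, -1, 0.5, -40, 0.5], [0, 0, 0, -1, 0.5, -40, 0.5], [0, 0, 0, -1, 0.5, -40, 0.5], [0, 0, 0, -1, 0.5, -40, 0.5], [0, 0, 0, -1, 0.5, -40, 0.5]],
], grip_force=20)

```text
time: 10.1
eef_pos: [0.4507, 0.3102, 0.0101]
ee_rot: [0.0, -0.424, 0.906, 0.0]
wrist_force: [-0.6, -1.1, 4.9]
finger_gap: 0.592
gripper_force: 20.0
```

jog_arm([
  [[0, 0, 0, 0, 0, 45, 0.5], [0, 0, 0, 0, 0, 95, 0.5], [0, 0, 0, 10, -10, 140, 0.5], [0, 0, -1.3, 30, -30, 180, 0.5], [0, 0, -2.6, 50, -60, 200, 0.5], [0, 0, -3.9, 65, -100, 200, 0.5], [0, 0, -5.2, 75, -140, 200, 0.5], [0, 0, -6.5, 80, -185, 200, 0.5], [0, 0, -7.8, 80, -230, 200, 0.5], [0, 0, -9.1, 70, -275, 200, 0.5], [0, 0, -10.4, 50, -315, 200, 0.5], [0, 0, -10.78, 30, -350, 200, 0.5], [0, 0, -10.78, 19.5, -371, 180, 0.5], [0, 0, -10.78, 19.5, -371, 140, 0.5], [0, 0, -10.78, 19.5, -371, 100, 0.5], [0, 0, -10.78, 19.5, -371, 80, 0.5], [0, 0, -10.78, 19.5, -371, 80, 0.5], [0, 0, -10.78, 19.5, -371, 80, 0.5]],
])

```text
time: 11.9
eef_pos: [0.47, -0.061, 0.0899]
ee_rot: [-0.0, 0.126, 0.992, -0.0]
wrist_force: [1.3, -0.2, -0.8]
finger_gap: 0.593
gripper_force: 20.0
```

Run:
```python
from h import *
s=arm.read_state(); print(s['eef_pos'].round(4),s['ee_rot'].round(4))
d=grab('scene')
a=cv2.resize(d['pixels'][185:255,275:355],None,fx=8,fy=8,interpolation=cv2.INTER_CUBIC)
cv2.imwrite('pics/g4.png',a)
```

```text
[ 0.47   -0.061   0.0899] [-3.000e-04  1.265e-01  9.920e-01 -1.000e-04]
```

View pics/g4.png

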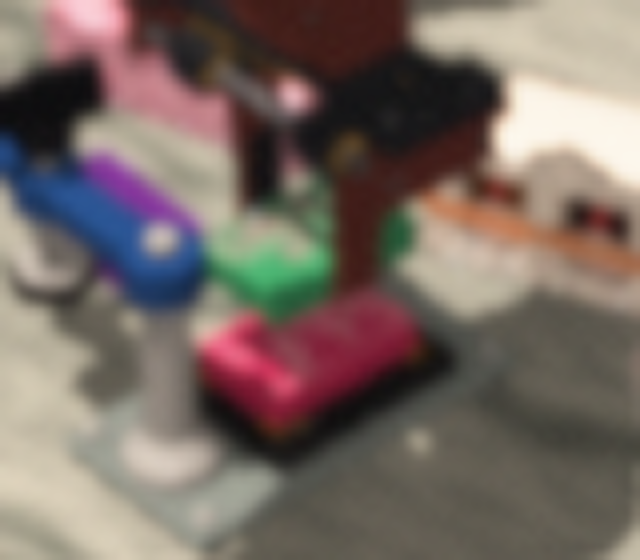

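Green is held level over pink (green at crop (300,260), pink at (315,360)), with the finger midway along its length. I'll lower it, release and look.

jog_arm([
  [[0, 0, 0, 0, 0.4, -25, 0.5], [0, 0, 0, 0, 0.4, -37, 0.5], [0, 0, 0, 0, 0.4, -37, 0.5], [0, 0, 0, 0, 0.4, -37, 0.5], [0, 0, 0, 0, 0.4, -37.5, 0.3], [0, 0, 0, 0, 0.4, -37.5, 0.15], [0, 0, 0, 0, 0.4, -37.5, 0.15], [0, 0, 0, 0, 0.4, -37.5, 0.15], [0, 0, 0, 0, 0.4, 0, 0.15], [0, 0, 0, 0, 0.4, 45, 0.15], [0, 0, 0, 0, 0.4, 95, 0.15], [0, 0, 0, 0, 0.4, 140, 0.15], [0, 0, 0, 30, 40, 160, 0.3], [0, 0, 0, 40, 85, 160, 0.5], [0, 0, 0, 40, 130, 160, 0.6], [0, 0, 0, 40, 175, 160, 0.6], [0, 0, 0, 40, 220, 160, 0.6], [0, 0, 0, 40, 260, 160, 0.6], [0, 0, 0, 40, 260, 160, 0.6]],
])

```text
time: 13.85
eef_pos: [0.5086, 0.2059, 0.2493]
ee_rot: [-0.0, 0.122, 0.993, 0.001]
wrist_force: [-0.3, 0.0, -0.2]
finger_gap: 0.399
gripper_force: 0.0
```

Run:
```python
from h import *
s=arm.read_state(); print(s['eef_pos'].round(4),s['ee_rot'].round(4),s['qpos'].round(2),s['time'])
d=grab('scene'); t=grab('top')
a=cv2.resize(d['pixels'][190:245,290:345],None,fx=7,fy=7,interpolation=cv2.INTER_CUBIC)
b=cv2.resize(t['pixels'][185:240,275:330+10],None,fx=7,fy=7,interpolation=cv2.INTER_CUBIC)[:, :415]
cv2.imwrite('pics/g5.png',np.hstack([a,b]))
for n,D,bx in(('t',t,(305,190,345,230)),('s',d,(295,205,340,245))):
  for nm,lo,hi,z in(('pink',(155,90,60),(179,255,255),.033),('green',(40,55,30),(95,255,255),.051)):
    m=reg(D,bx,lo,hi,close=25)
    if m: r=m[0]; print(n,nm,r[0].round(2),round(r[2]),plane(D,r[0],z)[0].round(4),rect(plane(D,r[1],z)))
R=[]
for n,d_,bx in(('top',t,(275,208,292,225)),('scene',d,(264,182,278,198))):
  r=reg(d_,bx,(0,150,60),(10,255,255))[0]; R.append(ray(d_,r[0]))
print('pin',tri(R).round(4))
```

```text
[0.5086 0.2059 0.2493] [-5.000e-04  1.218e-01  9.925e-01  1.100e-03] [-0.69  0.25  0.23  1.85 -0.07  1.05  0.9 ] 13.85
t green [324.82 209.9 ] 317 [ 0.4713 -0.0638  0.051 ] (array([470.9, -63.4]), 62.3, 89.5, 74.4)
s pink [312.31 231.34] 98 [ 0.4536 -0.0673  0.033 ] (array([453.4, -75. ]), 52.5, 96.6, 43.9)
s green [313.41 224.  ] 243 [ 0.4711 -0.0602  0.051 ] (array([474.4, -60.7]), 64.0, 97.3, 77.1)
pin [0.4293 0.0889 0.1599]
```

View pics/g5.png

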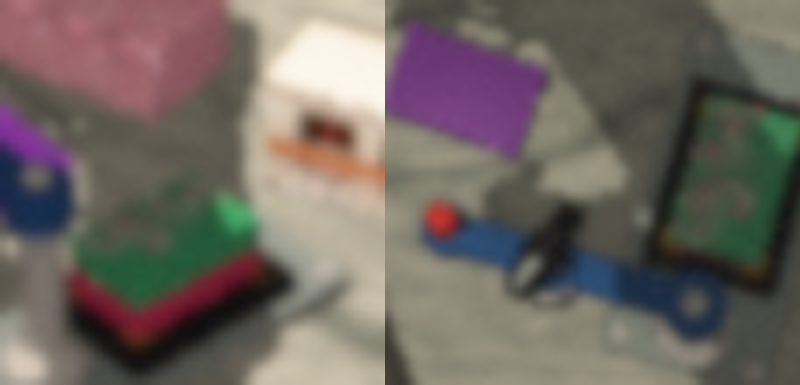

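The pile is edge to edge and square (green over pink, near corner at (137,305)/(138,340) in the left half). The pin is at (440,217) in the right half. Next I'll go to the pin.

jog_arm([
  [[0, 0, 1.4, -20, -30, 0, 0.6], [0, 0, 2.8, -45, -65, 0, 0.6], [0, 0, 4.2, -70, -95, 0, 0.6], [0, 0, 5.6, -81, -110, 0, 0.6], [0, 0, 7.0, -81, -110, 0, 0.6], [0, 0, 7.45, -81, -110, -40, 0.6], [0, 0, 7.45, -81, -110, -50, 0.6], [0, 0, 7.45, -81, -110, -50, 0.6], [0, 0, 7.45, -81, -110, -50, 0.6]],
])

```text
time: 14.85
eef_pos: [0.4293, 0.0885, 0.2003]
ee_rot: [-0.0, -0.259, 0.966, -0.0]
wrist_force: [-0.1, 0.2, 0.9]
finger_gap: 0.4
gripper_force: 0.0
```

jog_arm([
  [[0, 0, 0, 0, 0, -30, 0.6], [0, 0, 0, 0, 0, -54, 0.6], [0, 0, 0, 0, 0, -54, 0.6], [0, 0, 0, 0, 0, -54, 0.9], [0, 0, 0, 0, 0, -54, 0.9], [0, 0, 0, 0, 0, -54, 0.9], [0, 0, 0, 0, 0, -54, 0.9]],
], grip_force=8)

```text
time: 15.55
eef_pos: [0.43, 0.0894, 0.147]
ee_rot: [0.001, -0.26, 0.966, 0.0]
wrist_force: [-1.4, -0.5, 7.8]
finger_gap: 0.18
gripper_force: 8.0
```

Run:
```python
import numpy as np
from h import *
s=arm.read_state(); p=s['eef_pos']; print(p.round(4),s['finger_gap'],s['wrist_force'].round(2))
h=np.array([.393,-.0404]); v=p[:2]-h; print(np.linalg.norm(v),np.degrees(np.arctan2(v[1],v[0])))
a0=np.degrees(np.arctan2(v[1],v[0]))
for a in np.linspace(a0,-14.7,19): 
  q=h+.135*np.array([np.cos(np.radians(a)),np.sin(np.radians(a))])-p[:2]; print(round(a,1),(q*1000).round(1))
```

```text
[0.43   0.0894 0.147 ] 0.1799317984387954 [-1.43 -0.54  7.82]
0.13494886790796187 74.09398482351337
74.1 [0. 0.]
69.2 [11.  -3.6]
64.2 [21.7 -8.2]
59.3 [ 31.9 -13.7]
54.4 [ 41.7 -20.1]
49.4 [ 50.8 -27.2]
44.5 [ 59.3 -35.2]
39.6 [ 67.1 -43.8]
34.6 [ 74.1 -53.1]
29.7 [ 80.3 -62.9]
24.8 [ 85.6 -73.2]
19.8 [ 90. -84.]
14.9 [ 93.5 -95.1]
10.0 [  96.  -106.4]
5.0 [  97.5 -117.9]
0.1 [  98.  -129.5]
-4.8 [  97.5 -141.2]
-9.8 [  96.1 -152.7]
-14.7 [  93.6 -164. ]
```

jog_arm([
  [[0, 0, 0, 5, -1.5, 0, 0.9], [0, 0, 0, 11, -3.6, 0, 0.9], [0, 0, 0, 21.7, -8.2, 0, 0.9], [0, 0, 0, 31.9, -13.7, 0, 0.9], [0, 0, 0, 41.7, -20.1, 0, 0.9], [0, 0, 0, 50.8, -27.2, 0, 0.9], [0, 0, 0, 59.3, -35.2, 0, 0.9], [0, 0, 0, 67.1, -43.8, 0, 0.9], [0, 0, 0, 74.1, -53.1, 0, 0.9], [0, 0, 0, 80.3, -62.9, 0, 0.9], [0, 0, 0, 85.6, -73.2, 0, 0.9], [0, 0, 0, 90, -84, 0, 0.9], [0, 0, 0, 93.5, -95.1, 0, 0.9], [0, 0, 0, 96, -106.4, 0, 0.9], [0, 0, 0, 97.5, -117.9, 0, 0.9], [0, 0, 0, 98, -129.5, 0, 0.9], [0, 0, 0, 97.5, -141.2, 0, 0.9], [0, 0, 0, 96.5, -150, 0, 0.9], [0, 0, 0, 95.6, -155, 0, 0.9], [0, 0, 0, 95.6, -155, 0, 0.9]],
])

```text
time: 17.55
eef_pos: [0.5237, -0.0672, 0.1453]
ee_rot: [-0.001, -0.26, 0.966, -0.0]
wrist_force: [-0.4, -0.7, -1.6]
finger_gap: 0.179
gripper_force: 8.0
```

jog_arm([
  [[0, 0, 0, -0.5, -2, 0, 0.9], [0, 0, 0, -1, -4, 0, 0.9], [0, 0, 0, -1.5, -6, 0, 0.9], [0, 0, 0, -2, -8, 0, 0.9], [0, 0, 0, -2, -8, 0, 0.9], [0, 0, 0, -2, -8, 0, 0.9]],
])

```text
time: 18.15
eef_pos: [0.522, -0.0741, 0.1453]
ee_rot: [-0.001, -0.26, 0.966, 0.0]
wrist_force: [-0.4, 0.2, -5.9]
finger_gap: 0.179
gripper_force: 8.0
```

jog_arm([
  [[0, 0, 0, -0.5, -2, 0, 0.9], [0, 0, 0, -1, -4, 0, 0.9], [0, 0, 0, -1, -4, 0, 0.9], [0, 0, 0, -1, -4, 0, 0.9]],
])

```text
time: 18.55
eef_pos: [0.5214, -0.0769, 0.1454]
ee_rot: [-0.0, -0.261, 0.965, 0.001]
wrist_force: [0.5, 4.7, -8.7]
finger_gap: 0.178
gripper_force: 8.0
```

jog_arm([
  [[0, 0, 0, -0.5, -2, 0.5, 0.9], [0, 0, 0, -0.5, -2, 0.5, 0.9], [0, 0, 0, -0.5, -2, 0.5, 0.9]],
])

```text
time: 18.85
eef_pos: [0.5209, -0.0772, 0.1457]
ee_rot: [-0.0, -0.261, 0.965, 0.001]
wrist_force: [0.4, 9.3, -8.3]
finger_gap: 0.177
gripper_force: 8.0
```

The stop is reached (9 N, no more travel). I'll ease off, release and look.

jog_arm([
  [[0, 0, 0, 0.4, 2, 0, 0.9], [0, 0, 0, 0.4, 2, 0, 0.6], [0, 0, 0, 0.4, 2, 0, 0.6], [0, 0, 0, 0.4, 2, 0, 0.6], [0, 0, 0, 0.4, 2, 40, 0.6], [0, 0, 0, 0.4, 2, 80, 0.6], [0, 0, 0, 0.4, 2, 110, 0.6], [0, 0, 0, 0, 50, 110, 0.6], [0, 0, 0, 0, 100, 110, 0.6], [0, 0, 0, 0, 150, 110, 0.6], [0, 0, 0, 0, 200, 110, 0.6], [0, 0, 0, 0, 250, 110, 0.6], [0, 0, 0, 0, 270, 110, 0.6], [0, 0, 0, 0, 270, 110, 0.6], [0, 0, 0, 0, 270, 110, 0.6]],
])

```text
time: 20.35
eef_pos: [0.5215, 0.1891, 0.2564]
ee_rot: [0.0, -0.26, 0.966, -0.0]
wrist_force: [-0.1, -0.1, 0.8]
finger_gap: 0.4
gripper_force: 0.0
```

Run:
```python
from h import *
s=arm.read_state(); print(s['eef_pos'].round(4),s['ee_rot'].round(4),s['time'])
d=grab('scene'); t=grab('top')
a=cv2.resize(d['pixels'][170:250,285:365],None,fx=5,fy=5,interpolation=cv2.INTER_CUBIC)
b=cv2.resize(t['pixels'][180:240,295:355],None,fx=int(20/3)+.6667,fy=6.6667,interpolation=cv2.INTER_CUBIC)[:, :400]
cv2.imwrite('pics/g6.png',np.hstack([a,b[:400]]))
R=[]
for n,d_,bx in(('top',t,(305,185,350,220)),('scene',d,(290,175,365,225))):
  for r in reg(d_,bx,(0,150,60),(7,255,255),amin=60)[:2]: print('red',n,r[0].round(2),round(r[2],1))
  R.append(ray(d_,reg(d_,bx,(0,150,60),(7,255,255))[0][0]))
print('pin',tri(R).round(4))
```

```text
[0.5215 0.1891 0.2564] [ 2.000e-04 -2.601e-01  9.656e-01 -4.000e-04] 20.35
red top [329.33 190.74] 9.8
red scene [325.06 192.67] 32.4
red scene [336.59 208.48] 2.8
pin [ 0.5242 -0.0751  0.159 ]
```

View pics/g6.png

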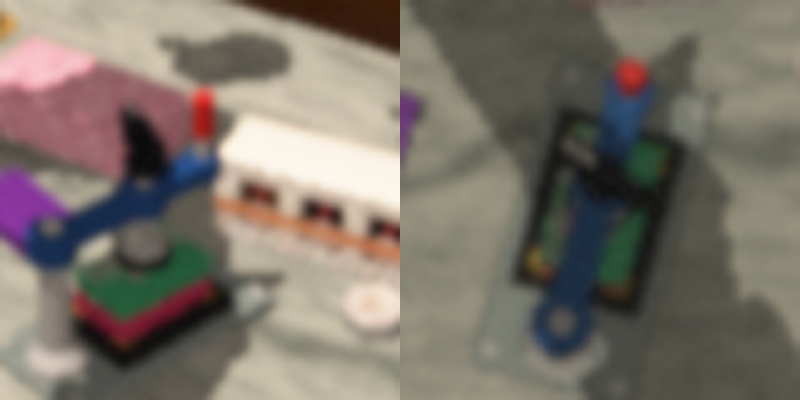

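Arm is over the pile at its stop: pin at (631,77) in the right half, measured at (.524,-.075) against a predicted (.5236,-.0747). The wing's white mark at (580,150) points about 16° clockwise of the arm's x, so the knob is at about 0.3 rad. I'll go over the knob.

jog_arm([
  [[0, 0, 1.2, -10, -50, 0, 0.6], [0, 0, 2.4, -20, -95, 0, 0.6], [0, 0, 3.4, -30, -140, 0, 0.6], [0, 0, 4.4, -40, -185, 0, 0.6], [0, 0, 4.5, -48, -225, 0, 0.6], [0, 0, 4.5, -50.5, -250, 0, 0.6], [0, 0, 4.5, -50.5, -250, -30, 0.6], [0, 0, 4.5, -50.5, -250, -50, 0.6], [0, 0, 4.5, -50.5, -250, -50, 0.6], [0, 0, 4.5, -50.5, -250, -50, 0.6]],
])

```text
time: 21.45
eef_pos: [0.4704, -0.061, 0.2066]
ee_rot: [-0.0, -0.478, 0.879, -0.0]
wrist_force: [-0.3, 0.2, 0.4]
finger_gap: 0.402
gripper_force: 0.0
```

Run:
```python
from h import *
s=arm.read_state(); print(s['eef_pos'].round(4),s['ee_rot'].round(4),s['qpos'].round(2),s['wrist_torque'].round(3))
```

```text
[ 0.4704 -0.061   0.2066] [-1.000e-04 -4.776e-01  8.786e-01 -1.000e-04] [-0.22  0.17  0.25  2.06 -0.05  0.92  2.62] [ 0.029  0.083 -0.019]
```

jog_arm([
  [[0, 0, 0, 0.5, 0, -30, 0.6], [0, 0, 0, 0.5, 0, -54.5, 0.6], [0, 0, 0, 0.5, 0, -54.5, 0.6], [0, 0, 0, 0.5, 0, -54.5, 0.6], [0, 0, 0, 0.5, 0, -54.5, 0.9], [0, 0, 0, 0.5, 0, -54.5, 0.9], [0, 0, 0, 0.5, 0, -54.5, 0.9], [0, 0, 0, 0.5, 0, -54.5, 0.9]],
], grip_force=15)

```text
time: 22.25
eef_pos: [0.4725, -0.0602, 0.1532]
ee_rot: [0.001, -0.478, 0.878, -0.001]
wrist_force: [0.3, -1.4, 7.3]
finger_gap: 0.304
gripper_force: 15.0
```

Run:
```python
from h import *
s=arm.read_state(); print(s['eef_pos'].round(4),s['ee_rot'].round(4),s['qpos'].round(2),s['wrist_force'].round(2),s['wrist_torque'].round(3))
```

```text
[ 0.4725 -0.0602  0.1532] [ 1.500e-03 -4.784e-01  8.781e-01 -8.000e-04] [-0.21  0.25  0.24  2.11 -0.08  0.79  2.65] [ 0.29 -1.37  7.32] [-0.141  0.047  0.007]
```

jog_arm([
  [[0, 0, 0, 0, 0, 0, 0.9], [0, 0, 0, 0, 0, 0, 0.9], [0, 0, 0, 0, 0, 0, 0.9]],
])

```text
time: 22.55
eef_pos: [0.4725, -0.0602, 0.1531]
ee_rot: [0.001, -0.478, 0.878, -0.001]
wrist_force: [-0.1, -0.2, 6.9]
finger_gap: 0.305
gripper_force: 15.0
```

Run:
```python
from h import *
t=L('top')
# wing: dark pixels near knob in top image taken before gripping, on plane of wing top z=.175
f0=(306,188,336,224)
h=up(t,f0); v=h[...,2]
c=proj(t,[.471,-.0611,.17])[0]; print('knob px',c.round(1))
g=cv2.cvtColor(t['pixels'],cv2.COLOR_BGR2GRAY)
x,y=c.round().astype(int)
print(g[y-9:y+9,x-10:x+11])
d=grab('top'); s=arm.read_state(); print(s['finger_gap'],s['eef_pos'].round(4),s['wrist_torque'].round(3))
```

```text
knob px [324.8 205. ]
[[78 76 69 58 46 45 49 57 63 65 64 66 70 71 72 67 63 65 71 77 93]
 [73 72 67 54 33 31 36 38 45 50 54 63 65 68 69 64 63 67 73 77 93]
 [68 71 64 47 33 34 46 49 45 43 46 52 58 66 66 64 62 68 71 76 92]
 [66 70 62 41 33 45 58 65 63 57 45 43 52 62 62 55 50 54 60 67 86]
 [66 68 58 37 42 55 57 66 68 57 46 42 48 56 58 49 38 40 43 47 63]
 [70 65 49 36 54 71 64 59 59 48 44 40 45 47 51 51 48 46 41 40 42]
 [72 63 42 28 48 65 73 69 58 41 36 37 41 42 48 56 58 58 55 49 38]
 [71 58 37 24 32 45 59 71 71 46 29 31 33 39 49 59 62 64 61 52 37]
 [67 49 31 26 31 34 40 52 59 42 22 23 25 36 51 61 65 64 61 48 33]
 [66 45 29 35 48 49 35 26 35 26 22 20 23 32 48 59 63 62 58 47 35]
 [63 40 28 46 61 57 37 22 20 18 22 22 23 29 39 49 54 55 50 38 32]
 [57 36 30 46 62 53 38 27 25 19 19 22 22 22 29 39 42 44 36 27 33]
 [48 27 34 48 57 47 40 32 24 21 19 16 18 23 21 26 24 28 30 27 40]
 [46 27 37 54 56 44 44 38 27 28 21 25 22 23 25 22 22 20 25 28 42]
 [45 27 42 60 58 48 49 42 39 31 32 34 34 31 27 23 24 25 23 30 48]
 [39 32 49 64 63 51 46 43 42 40 39 39 46 46 37 34 33 25 24 30 51]
 [36 41 61 70 68 57 46 43 42 41 45 48 56 54 49 51 42 27 23 39 59]
 [36 52 73 75 71 58 46 41 44 42 44 46 53 55 58 56 43 29 29 46 65]]
0.30764744822950163 [ 0.4725 -0.0601  0.1532] [-0.127  0.025  0.001]
```

The gap is 27 mm rather than 14 mm, so the pads sit skewed on the wing. I'll turn a little clockwise and watch the gap.

jog_arm([
  [[0, 0, -0.8, -0.5, 0, 0, 0.9], [0, 0, -1.6, -1, 0, 0, 0.9], [0, 0, -2.4, -1, 0, 0, 0.9], [0, 0, -2.4, -1, 0, 0, 0.9]],
])

```text
time: 23.0
eef_pos: [0.4723, -0.0602, 0.1525]
ee_rot: [0.002, -0.364, 0.932, -0.001]
wrist_force: [5.8, -1.8, -3.8]
finger_gap: 0.305
gripper_force: 15.0
```

Run:
```python
from h import *
s=arm.read_state(); print(s['finger_gap']*88,s['eef_pos'].round(4),s['ee_rot'].round(4),s['wrist_force'].round(2),s['wrist_torque'].round(3))
```

```text
26.8365036643906 [ 0.4723 -0.0602  0.1525] [ 0.0022 -0.3637  0.9315 -0.0012] [ 5.77 -1.8  -3.79] [-0.304 -1.26  -0.041]
```

jog_arm([
  [[0, 0, 0, 0, 0, 0, 0.6], [0, 0, 0, 0, 0, 0, 0.55], [0, 0, 0, 0, 0, 6, 0.55], [0, 0, 0, 0, 0, 10, 0.55], [0, 0, 0, 0, 0, 10, 0.55]],
])

```text
time: 23.5
eef_pos: [0.4705, -0.0599, 0.1625]
ee_rot: [0.001, -0.365, 0.931, -0.0]
wrist_force: [0.4, 0.7, -0.4]
finger_gap: 0.452
gripper_force: 0.0
```

Run:
```python
from h import *
s=arm.read_state(); print(s['finger_gap']*88,s['eef_pos'].round(4),s['ee_rot'].round(4),s['wrist_force'].round(2),s['wrist_torque'].round(3))
d=grab('scene'); s0=cv2.imread('pics/g6.png')
c=proj(d,[.471,-.0611,.161])[0]; print(c)
hv=cv2.cvtColor(d['pixels'],cv2.COLOR_BGR2HSV); x,y=c.round().astype(int)
print(hv[y-12:y+13,x-12:x+13,2]);
```

```text
39.79168862880052 [ 0.4705 -0.0599  0.1625] [ 6.000e-04 -3.647e-01  9.311e-01 -1.000e-04] [ 0.43  0.75 -0.39] [ 0.058 -0.005  0.044]
[313.3520667  198.13283192]
[[240 211 147  94  91 153 224 243 248 248 248 247 245 243 240 236 222 164
   94  67  72  89 111 119 117]
 [246 229 168 103  87 140 216 242 248 249 249 249 248 247 246 244 233 179
  101  67  74  99 131 141 139]
 [248 237 189 116  86 130 205 239 247 249 249 248 247 247 247 246 237 187
  106  68  75 100 135 147 150]
 [249 242 202 127  89 128 199 238 246 247 245 243 244 246 247 247 238 191
  107  69  77 101 130 144 148]
 [250 244 211 139  94 128 200 238 245 241 233 227 231 240 246 247 239 190
  107  69  81 106 129 142 147]
 [250 245 220 152  99 130 203 239 243 228 192 172 186 222 241 246 238 187
  105  72  89 117 137 144 148]
 [248 246 227 162 106 131 204 239 240 206 140 111 129 186 233 242 231 175
   96  70  95 127 141 148 148]
 [243 242 225 162 107 133 205 239 239 197 113  69  84 150 213 229 207 146
   82  68  95 129 145 147 147]
 [227 226 200 145 101 130 204 239 239 196 107  47  51 106 166 187 165 114
   67  68  97 133 148 148
[... 986 characters left out ...]
27  70  32  20  21  22  21  31  49  71
   85  87  80  77  77  77  78]
 [193 194 194 194 198 200 194 167 113  65  45  40  43  43  42  47  58  71
   81  86  83  77  77  78  81]
 [181 185 186 188 190 189 178 146  97  73  62  64  68  66  64  62  66  71
   79  83  82  79  84  92 101]
 [171 176 179 180 177 171 151 115  89  76  73  77  78  79  74  71  70  71
   76  83  87  94 109 128 143]
 [171 173 170 165 152 136 108  90  80  77  75  78  79  78  78  75  73  75
   82  97 112 135 156 172 179]
 [170 163 149 133 114  98  86  79  74  75  76  78  79  80  78  76  75  84
  107 135 158 175 184 190 194]
 [151 133 113 100  92  82  77  76  77  76  78  78  80  79  78  76  82 103
  144 172 186 192 193 193 195]]
```

The image numbers show a narrow wing (columns 11-13) on a wider round hub (rows 14-18). The first grip was on the hub. I'll grip again higher, on the wing only.

jog_arm([
  [[0, 0, 0, 0.5, -1, 1, 0.75], [0, 0, 0, 0.5, -1, 1, 0.95], [0, 0, 0, 0.5, -1, 1, 0.95], [0, 0, 0, 0.5, -1, 1, 0.95], [0, 0, 0, 0.5, -1, 1, 0.95], [0, 0, 0, 0.5, -1, 1, 0.95]],
])

```text
time: 24.15
eef_pos: [0.4711, -0.0612, 0.1626]
ee_rot: [0.0, -0.365, 0.931, -0.0]
wrist_force: [4.1, -1.6, -3.3]
finger_gap: 0.159
gripper_force: 15.0
```

Run:
```python
from h import *
s=arm.read_state(); print(s['finger_gap']*88,s['eef_pos'].round(4),s['ee_rot'].round(4),s['wrist_force'].round(2),s['wrist_torque'].round(3))
```

```text
13.999323541976755 [ 0.4711 -0.0612  0.1626] [ 4.000e-04 -3.646e-01  9.312e-01 -4.000e-04] [ 4.14 -1.57 -3.34] [-0.247 -0.726  0.04 ]
```

The wing is gripped squarely (14.0 mm), with the knob at about 0.57 rad. The target is 2.88 rad, so 132° more clockwise, sinking 0.4 mm per unit.

jog_arm([
  [[0, 0, -1, 0, 0, -0.4, 0.95], [0, 0, -2, 0, 0, -0.8, 0.95], [0, 0, -3, 0, 0, -1.2, 0.95], [0, 0, -4, 0, 0, -1.6, 0.95], [0, 0, -5, 0, 0, -2, 0.95], [0, 0, -6, 0, 0, -2.4, 0.95], [0, 0, -7, 0, 0, -2.8, 0.95], [0, 0, -8, 0, 0, -3.2, 0.95], [0, 0, -9, 0, 0, -3.6, 0.95], [0, 0, -10, 0, 0, -4, 0.95], [0, 0, -11, 0, 0, -4.4, 0.95], [0, 0, -12, 0, 0, -4.8, 0.95], [0, 0, -13, 0, 0, -5.2, 0.95], [0, 0, -14, 0, 0, -5.6, 0.95], [0, 0, -15, 0, 0, -6, 0.95], [0, 0, -16, 0, 0, -6.4, 0.95]],
], grip_force=20)

```text
time: 25.75
eef_pos: [0.4712, -0.0594, 0.1563]
ee_rot: [0.0, 0.449, 0.893, 0.001]
wrist_force: [3.5, 4.2, -3.4]
finger_gap: 0.158
gripper_force: 20.0
```

Run:
```python
from h import *
s=arm.read_state(); q=s['ee_rot']; print(s['finger_gap']*88,s['eef_pos'].round(4),2*np.degrees(np.arctan2(q[2],q[1]))-90,s['wrist_force'].round(2),s['wrist_torque'].round(3),s['qpos'].round(2))
```

```text
13.937152128653551 [ 0.4712 -0.0594  0.1563] 36.617903613138765 [ 3.47  4.18 -3.45] [ 0.724 -0.816  0.088] [-0.52  0.28  0.61  2.13 -0.22  0.8   0.87]
```

jog_arm([
  [[0, 0, -1, 0, 0, -0.4, 0.95], [0, 0, -2, 0, 0, -0.8, 0.95], [0, 0, -3, 0, 0, -1.2, 0.95], [0, 0, -4, 0, 0, -1.6, 0.95], [0, 0, -5, 0, 0, -2, 0.95], [0, 0, -6.05, 0, 0, -2.4, 0.95], [0, 0, -6.05, 0, 0, -2.4, 0.95], [0, 0, -6.05, 0, 0, -2.4, 0.95], [0, 0, -6.05, 0, 0, -2.4, 0.95]],
])

```text
time: 26.65
eef_pos: [0.4721, -0.0591, 0.154]
ee_rot: [0.0, 0.704, 0.711, 0.001]
wrist_force: [6.5, 4.0, -6.9]
finger_gap: 0.156
gripper_force: 20.0
```

Run:
```python
from h import *
s=arm.read_state(); q=s['ee_rot']; print(s['finger_gap']*88,s['eef_pos'].round(4),2*np.degrees(np.arctan2(q[2],q[1]))-90,s['wrist_force'].round(2),s['wrist_torque'].round(3))
```

```text
13.746183965075408 [ 0.4721 -0.0591  0.154 ] 0.575645195502986 [ 6.52  4.04 -6.88] [ 0.715 -1.394 -0.013]
```

jog_arm([
  [[0, 0, 0, 0.8, 1, 0, 0.95], [0, 0, 0, 0.8, 1, 0, 0.7], [0, 0, 0, 0.8, 1, 0, 0.65], [0, 0, 0, 0.8, 1, 0, 0.65], [0, 0, 0, 0.8, 1, 20, 0.65], [0, 0, 0, 0.8, 1, 60, 0.65], [0, 0, 0, 0.8, 1, 110, 0.65], [0, 0, 0, 0, 50, 120, 0.65], [0, 0, 0, 0, 100, 120, 0.65], [0, 0, 0, 0, 150, 120, 0.65], [0, 0, 0, 0, 200, 120, 0.65], [0, 0, 0, 0, 250, 120, 0.65], [0, 0, 0, 0, 280, 120, 0.65], [0, 0, 0, 0, 280, 120, 0.65], [0, 0, 0, 0, 280, 120, 0.65]],
])

```text
time: 28.15
eef_pos: [0.4703, 0.2187, 0.2735]
ee_rot: [0.0, 0.704, 0.71, -0.001]
wrist_force: [-0.7, 0.9, 0.4]
finger_gap: 0.35
gripper_force: 0.0
```

Run:
```python
from h import *
told=L('top'); d=grab('scene'); t=grab('top'); s=arm.read_state(); print(s['eef_pos'].round(3),s['wrist_force'].round(2),s['time'])
R=[ray(D,reg(D,bx,(0,150,60),(7,255,255))[0][0]) for D,bx in((t,(305,185,350,220)),(d,(290,175,350,205)))]
print('pin',tri(R).round(4))
for n,D,bx in(('t',t,(305,190,345,230)),('s',d,(295,205,340,245))):
    P=[r for r in reg(D,bx,(40,55,30),(95,255,255),close=25)]
    pts=np.vstack([r[1] for r in P]); print(n,'green',rect(plane(D,pts,.051)))
g=cv2.cvtColor(t['pixels'],cv2.COLOR_BGR2GRAY); print(g[196:215,314:337])
for nm,lo,hi,bt in(('purple',(125,90,40),(150,255,255),(180,180,300,240)),):
    for r in reg(t,bt,lo,hi,amin=2000): print(nm,r[0].round(1))
```

```text
[0.471 0.217 0.274] [-0.87 -0.46 -0.13] 28.25
pin [ 0.5237 -0.0755  0.1602]
t green (array([471. , -62.4]), 63.0, 88.6, 75.7)
s green (array([472. , -58.6]), 64.9, 91.7, 73.8)
[[ 79  78  78  85  86  68  67  79  87  97 103  91  74  72  72  70  67  62
   65  71  75  92 114]
 [ 70  73  71  73  66  48  45  54  57  65  76  73  70  68  71  67  64  62
   67  74  77  93 114]
 [ 66  69  71  67  51  42  57  73  74  68  64  65  66  67  67  66  62  61
   69  71  74  92 113]
 [ 64  65  69  62  45  49  81 103 108 104  87  72  67  67  67  64  56  49
   54  58  66  86 107]
 [ 69  67  68  56  43  57  91 118 125 119  92  72  68  68  67  62  51  41
   40  43  48  62  79]
 [ 76  71  66  49  35  54  88 112 118 111  83  70  68  67  66  62  54  50
   46  42  38  38  45]
 [ 78  73  63  42  33  51  80  97  97  86  71  65  64  65  63  60  57  58
   59  58  50  34  30]
 [ 76  70  57  36  30  51  71  80  72  57  49  44  48  51  51  55  57  61
   61  59  51  37  33]
 [ 75  66  50  33  30  41  53  55  47  40  32  32  36  53  72  78  79  79
   72  57  47  36  40]
 [ 74  66  45  30  35  42  42  44  40  38  39  38  
[... 282 characters left out ...]
 32  29  28  29  32  37  42  56
   53  38  32  50  82]
 [ 63  40  27  37  51  52  46  49  44  41  36  37  39  36  38  45  62  76
   63  40  37  58  87]
 [ 56  35  26  43  59  57  50  56  58  52  46  45  48  46  49  57  75  84
   61  38  42  73 102]
 [ 48  29  28  50  64  62  55  59  63  63  59  58  56  53  56  65  85  88
   56  35  49  83 108]
 [ 44  28  41  59  70  67  59  63  69  67  66  66  62  60  61  72  88  80
   47  38  63  93 110]
 [ 37  35  50  73  75  71  61  65  69  68  68  67  61  60  66  84  91  68
   40  43  73 105 110]
 [ 33  35  53  72  74  69  60  58  68  70  68  63  57  61  76  94  89  57
   35  45  79 110 115]]
purple [195.1 220. ]
purple [285.6 197.4]
purple [263.1 220.3]
```

The pin is still at the stop. The white mark now points to world -y (top (330,205)), which puts the knob at about 2.88 rad, i.e. touch plus a quarter turn. The pile has not moved and the robot is clear, so I'm handing in.

```bash
python3 -c "
from cell import arm
print(arm.finish_job())"
```

```text
the job is handed in; nothing more can be done
None
```

The job is handed in: pink is on the bed with green squarely on top (about 2 mm off lengthwise at most), the arm is at its stop, and the knob is a quarter turn past the calculated touch point, judged from the wing's angle rather than felt. It took 28 s.

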